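Rack the cleaned microscope objectives by length

ROBOT

A 7-joint arm with a two-finger parallel gripper is mounted at the origin on the work surface. World frame = base frame: x ahead of the robot, y to its left, z up, the work surface at z = 0. Lengths are in m, angles in rad, forces in N, time in s.
With the tool pointing down it reaches from about 0.4 to 0.9 m from the base axis. Payload 5.6 kg.
Tool frame: the origin (TCP) lies midway between the tips of the shut fingers; the grasp point (between the pads) lies 19 mm behind it; z points along the fingers, y is the line along which they close (so a half turn about z gives the same grasp; the last joint's range is limited). The gripper opens to 92 mm and grips with 3 to 60 N. Pads are 20 mm wide; open, the fingers measure 128 mm over their backs; the gripper's body (75 mm by 189 mm) begins 69 mm behind the grasp point.
Start: joints at [-1.164, 0.468, -0.012, 1.603, 0.006, 1.071, -0.056], TCP at [0.283, 0.585, 0.215] pointing down, gripper open.
Joint ranges: [-2.53, 2.53], [-0.31, 2.02], [-1.57, 1.55], [0.28, 2.44], [-1.29, 4.43], [0.15, 1.84], [-2.92, 2.92]. Speed limits (rad/s): [2.57, 2.57, 3.14, 3.14, 3.14, 3.14, 3.14].

INTERFACE

Orientations are given as a 3x3 rotation matrix whose columns are the frame's x, y, z axes.
In Python, from station import env, effector, solver, viewer, workorder, search_frame, tip_of gives the robot as it stands. Calls block until the motion is done:
- env.reach(position, orientation): joint-space move of the TCP to a pose.
- env.movel(position, frame=None, rate=0.15): straight line of the TCP; frame=None keeps the orientation; rate is the mean speed in m/s.
- env.goto_joints(angles): joint-space move.
- effector.release() and effector.grasp(squeeze=None): open the fingers fully, or close them until they stop; squeeze is the grip in N (None keeps the last).
- env.pause(seconds).
- solver.inverse_kinematics(position, orientation): joint angles nearest the present ones, or None.
- env.sense(): the state.
- viewer.read_camera(name): name is "side" or "top" or "wrist"; returns (picture, depth): 384x512x3 uint8, red, green, blue; 384x512 float32, m along the optical axis (not along the pixel's ray), 0 where there is no reading.
- viewer.camera_info(name): a dict with "intrinsics" (3x3 intrinsics, pixels), "eye" and "rotation" of the camera in the world; the wrist camera has in their place "T_tool_cam" (4x4, takes a point from camera to tool coordinates, whose origin is the TCP and whose axes are the flange's). Camera axes: x right, y up, looking along -z (the intrinsics and any distortion apply to the point x, -y, -z); pixel columns grow to the right and rows downward; lengths in m; the calibration is good to about 2 mm. A picture is of the moment at which its call begins: read the wrist's pose just before it. camera_info takes no time and is no camera call.
A pose or a line that the arm cannot do raises env.PlanningError and nothing moves.
- workorder.finish_job(): hands the job in; it is judged then, once.
Trained networks look in the newest picture that a camera, given by its name, has taken for a name from the list of things; names that differ only in an ending like _2 or _b are one class to them, and where a whole thing is asked for, a point or a joint stands for the part that bears it (a point fixed in the world has none). Each returns a list of dicts, best first, with "score" (0 to 1); they miss things now and then, are a little off and sometimes report something else, mostly with a low value. They report only what shows in the picture. A call takes as long as a camera call.
- search_frame(camera, name): "at" ([x, y, z] in m, in world coordinates, good to about 4 mm: the middle of the surface that is visible of it).
- tip_of(camera, name): "at" ([x, y, z] in m, in world coordinates, good to about 4 mm: a listed point, or the origin of a listed thing).
The state is a dict: "t": time; "joint_positions": joint angles; "joint_velocities": joint speeds; "tau": joint torques, N m; "ee_pos": TCP position; "tcp_rot": TCP orientation; "wrist_force": force on the tool from outside, world axes, zero at the start; "moment": the same for the moment, N m; "gripper_width": finger opening in m; "grasp_force": force on a finger pad.
Only numpy, scipy, OpenCV 4.12 (cv2) and the standard library are available. Lean on these libraries where they do the work, as an engineer would, in place of code of your own. Each camera call takes 0.05 s, during which the arm holds its last target. There are 200 camera calls.

TASK

Put the four cleaned microscope objectives away in the storage rack in order of length: the shortest in the cup at the rack's orange end, the next longer in the next cup and so on to the longest at the other end, each standing upright, lens up, on the floor of its own cup. They are optics: set them down gently, never drop them or knock them over, and leave the oil bottle and the slide box where they are.

Things in the scene. Friction and masses are not known exactly. Their poses are not given: they have to be found in the camera images.
- objective_red: microscope objective with red colour ring, 36 mm long (shortest of four), 75 g, loose, upright, lens up, on a 3 mm blue-grey mat. Round: brass screw thread 20 mm across for the lowest 5 mm, steel barrel 27 mm across (28 at knurl and ring) from 5 to 26 mm, then the ring and a slim tapering nose. Origin: centre of its underside; z up its axis.
- objective_yellow: microscope objective with yellow colour ring, 44 mm long (second shortest of four), 100 g, loose, upright, lens up, on a 3 mm blue-grey mat. Round: brass screw thread 20 mm across for the lowest 5 mm, steel barrel 27 mm across (28 at knurl and ring) from 5 to 28 mm, then the ring and a slim tapering nose. Origin: centre of its underside; z up its axis.
- objective_green: microscope objective with green colour ring, 52 mm long (second longest of four), 125 g, loose, upright, lens up, on a 3 mm blue-grey mat. Round: brass screw thread 20 mm across for the lowest 5 mm, steel barrel 27 mm across (28 at knurl and ring) from 5 to 36 mm, then the ring and a slim tapering nose. Origin: centre of its underside; z up its axis.
- objective_blue: microscope objective with blue colour ring, 60 mm long (longest of four), 150 g, loose, upright, lens up, on a 3 mm blue-grey mat. Round: brass screw thread 20 mm across for the lowest 5 mm, steel barrel 27 mm across (28 at knurl and ring) from 5 to 44 mm, then the ring and a slim tapering nose. Origin: centre of its underside; z up its axis.
- cup_1: fixed white cup at the orange end of the rack: 52 mm across outside, 44 inside, floor 3 mm and rim 7.5 mm above its underside. Row of four, 58 mm apart, on a fixed black bar 266 x 86 mm, 12 mm thick, one end orange, pointing any way; white printed bars beside the cups grow longer away from the orange end. Origin: centre of the cup's underside, 12 mm above the bench; z up.
- cup_2: fixed white cup second from the orange end: 52 mm across outside, 44 inside, floor 3 mm and rim 7.5 mm above its underside. Row of four, 58 mm apart, on a fixed black bar 266 x 86 mm, 12 mm thick, one end orange, pointing any way; white printed bars beside the cups grow longer away from the orange end. Origin: centre of the cup's underside, 12 mm above the bench; z up.
- cup_3: fixed white cup third from the orange end: 52 mm across outside, 44 inside, floor 3 mm and rim 7.5 mm above its underside. Row of four, 58 mm apart, on a fixed black bar 266 x 86 mm, 12 mm thick, one end orange, pointing any way; white printed bars beside the cups grow longer away from the orange end. Origin: centre of the cup's underside, 12 mm above the bench; z up.
- cup_4: fixed white cup farthest from the orange end: 52 mm across outside, 44 inside, floor 3 mm and rim 7.5 mm above its underside. Row of four, 58 mm apart, on a fixed black bar 266 x 86 mm, 12 mm thick, one end orange, pointing any way; white printed bars beside the cups grow longer away from the orange end. Origin: centre of the cup's underside, 12 mm above the bench; z up.
- oil_bottle: bystander: small amber immersion-oil bottle with black cap, 28 mm across, 68 mm tall overall, loose, upright. Origin: centre of its underside; z up.
- slide_box: bystander: closed slide box, blue below and white above, 84 x 33 mm and 33 mm tall, loose. Origin: centre of its underside; x along its length, z up.

How it is judged:
By the outcome, as a careful person would: the job done as asked, in the order asked, and still so for the second after the job is handed in, with the robot touching nothing.
It also fails if it takes over 109 s, if anything falls off the work surface, if the arm or the gripper's body presses on something with over 40 N, if the wrist force passes 120 N, or if a joint passes its speed limit or range.

## Working session

There is one attempt and no reset: what is moved stays moved. The work goes in short steps, each a Python script; the robot and the scene stay as the last script left them, time stands still between calls to the robot, and variables do not carry over. Pictures are saved under pics/ and viewed, at most 14 in all, crops included, and the job is handed in when it is done.

```bash
ls; mkdir -p pics
python3 - <<'E'
from station import env, effector, solver, viewer, workorder, search_frame, tip_of
import cv2, numpy as np
for c in ["top","side"]:
    p,d=viewer.read_camera(c); cv2.imwrite(f"pics/{c}0.png",p[:,:,::-1])
    i=viewer.camera_info(c); print(c,i)
    for n in ["objective_red","objective_yellow","objective_green","objective_blue","cup_1","oil_bottle","slide_box"]:
        for f in (search_frame,tip_of):
            print(n,f.__name__,[(round(r["score"],2),np.round(r["at"],3).tolist()) for r in f(c,n)][:5])
s=env.sense();print(s)
E
```

```text
pics
top {'intrinsics': array([[409.99130526,   0.        , 253.06173958],
       [  0.        , 409.99130526, 189.82571085],
       [  0.        ,   0.        ,   1.        ]]), 'eye': array([ 0.43925048, -0.01014682,  0.91455733]), 'rotation': array([[-0.02028665,  0.98992325, -0.14014427],
       [-0.99957143, -0.02304083, -0.01805778],
       [-0.02110485,  0.13971788,  0.98996641]])}
objective_red call [(0.49, [0.449, -0.208, 0.038]), (0.33, [0.456, 0.223, 0.013])]
objective_red call [(0.58, [0.448, -0.21, 0.002]), (0.47, [0.63, 0.248, 0.01])]
objective_yellow call [(0.55, [0.495, -0.325, 0.039])]
objective_yellow call [(0.72, [0.494, -0.33, 0.006])]
objective_green call [(0.43, [0.598, -0.276, 0.048])]
objective_green call [(0.49, [0.601, -0.278, 0.007]), (0.49, [0.451, -0.212, 0.004])]
objective_blue call [(0.66, [0.538, -0.176, 0.048])]
objective_blue call [(0.72, [0.54, -0.177, 0.001])]
cup_1 call [(0.91, [0.515, 0.226, 0.015]), (0.69, [0.572, 0.235, 0.017]), (0.69, [0.455, 0.222, 0.011]), (0.68, [0.629, 0.248, 0.017])]
cup_1 call [(0.86, [0.453, 0.219, 0.009]), (0.83, [0.62
[... 1758 characters left out ...]
5]), 'joint_velocities': array([ 0.00076819,  0.00108963,  0.00016629,  0.00076388,  0.00165284,
        0.00107324, -0.0015583 ]), 'tau': array([-4.45724345e-04, -5.20413995e+01, -1.23949008e-02, -2.44047904e+01,
       -5.66286268e-02,  1.13006137e-02,  1.22647100e-05]), 'ee_pos': array([0.28263935, 0.58533471, 0.2145909 ]), 'tcp_rot': array([[-9.00497537e-01,  4.34861110e-01,  3.15922193e-05],
       [ 4.34861111e-01,  9.00497537e-01, -4.19918296e-07],
       [-2.86313218e-05,  1.33600922e-05, -1.00000000e+00]]), 'wrist_force': array([ 0.70080208, -0.96694866,  0.26218199]), 'moment': array([-0.03517008,  0.02743372,  0.06632553]), 'grasp_force': 0.0, 'gripper_width': 0.09172394439092535}
```

View pics/top0.png

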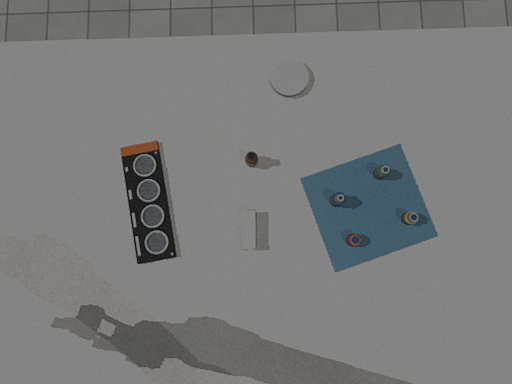

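View pics/side0.png

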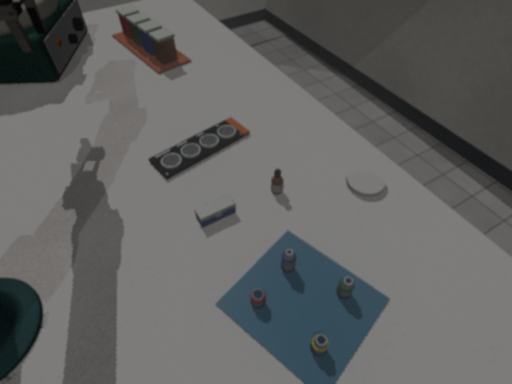

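Top view: the orange end is at (140,148), so cup_1 is at (145,166) and the cups run down to cup_4 at (156,242). The printed bars lengthen the same way. On the mat are green (382,172), blue (339,200), yellow (411,218) and red (354,240). The side view agrees with this. Next I'll measure with the wrist camera, using half-turn pairs so the mounting bias cancels.

```bash
cat > h.py <<'E'
from station import env, effector, solver, viewer, workorder, search_frame, tip_of
import cv2, numpy as np
def down(deg):   # tool pointing down, closing axis y at angle deg
    a=np.radians(deg); y=np.array([np.cos(a),np.sin(a),0]); z=np.array([0,0,-1.])
    return np.column_stack([np.cross(y,z),y,z])
def cloud(name="wrist"):
    s=env.sense(); p,d=viewer.read_camera(name); i=viewer.camera_info(name); K=i["intrinsics"]
    v,u=np.mgrid[:d.shape[0],:d.shape[1]]
    c=np.stack([(u-K[0,2])/K[0,0]*d,-(v-K[1,2])/K[1,1]*d,-d],-1)
    if name=="wrist":
        T=i["T_tool_cam"]; c=c@T[:3,:3].T+T[:3,3]; w=c@s["tcp_rot"].T+s["ee_pos"]
    else: w=c@i["rotation"].T+i["eye"]
    w[d==0]=np.nan
    return p,w
OBJ=dict(red=(.450,-.209),yellow=(.494,-.330),green=(.600,-.278),blue=(.539,-.178))
CUP=[(.629,.247),(.570,.237),(.513,.229),(.456,.219)]
E
python3 - <<'E'
from h import *
print(viewer.camera_info("wrist"))
for k,a in enumerate([70,-110]):
    env.reach([.51,-.25,.30],down(a)); env.pause(.3)
    p,w=cloud(); cv2.imwrite(f"pics/mat{k}.png",p[:,:,::-1]); np.save(f"mat{k}.npy",w)
    s=env.sense(); print(s["t"],s["ee_pos"],s["joint_positions"][6])
    for n in OBJ: print(n,[(round(r["score"],2),np.round(r["at"],4).tolist()) for r in tip_of("wrist","objective_"+n)][:3])
E
```

```text
{'intrinsics': array([[297.9373717 ,   0.        , 260.36796076],
       [  0.        , 297.9373717 , 190.93978976],
       [  0.        ,   0.        ,   1.        ]]), 'T_tool_cam': array([[ 8.96307648e-04,  9.55646429e-01,  2.94515025e-01,
         8.39232982e-02],
       [ 9.99999598e-01, -8.66543439e-04, -2.31560832e-04,
        -2.35415474e-04],
       [ 3.39197807e-05,  2.94515114e-01, -9.55646821e-01,
        -1.69936317e-01],
       [ 0.00000000e+00,  0.00000000e+00,  0.00000000e+00,
         1.00000000e+00]])}
4.9 [ 0.51009345 -0.24987143  0.29999767] 1.892715056668667
red [(0.87, [0.4481, -0.2086, -0.0008])]
yellow []
green []
blue [(0.57, [0.5398, -0.1758, 0.0027])]
5.7 [ 0.50999105 -0.25000151  0.29998752] 1.8927256068207712
red [(0.84, [0.4494, -0.2058, -0.0004])]
yellow [(0.6, [0.4931, -0.3298, -0.0012])]
green []
blue [(0.86, [0.5422, -0.1773, 0.0027])]
```

Run:
```python
from h import *
s=env.sense(); print(s["tcp_rot"].round(3).tolist())
q=np.array(s["joint_positions"]); q[6]-=np.pi; env.goto_joints(q); env.pause(.3)
p,w=cloud(); cv2.imwrite("pics/mat1.png",p[:,:,::-1]); np.save("mat1.npy",w)
s=env.sense(); print(s["t"],s["ee_pos"],s["tcp_rot"].round(3).tolist())
for n in OBJ: print(n,[(round(r["score"],2),np.round(r["at"],4).tolist()) for r in tip_of("wrist","objective_"+n)][:3])
a=[cv2.imread(f"pics/mat{k}.png") for k in (0,1)]
cv2.imwrite("pics/both.png",cv2.resize(np.vstack(a),None,fx=.78,fy=.78))
for k in (0,1):
    w=np.load(f"mat{k}.npy")
    for n,c in OBJ.items():
        r=np.hypot(w[...,0]-c[0],w[...,1]-c[1]); z=w[...,2]
        g=z[(r>.025)&(r<.035)]; m=(r<.025)&(z>.02)
        print(k,n,"mat z",np.nanmedian(g).round(4),"n",m.sum(), "top",np.nanpercentile(z[m],98).round(4) if m.any() else None, w[m].mean(0).round(4))
```

```text
[[-0.94, 0.342, 0.0], [0.342, 0.94, -0.0], [-0.0, -0.0, -1.0]]
8.9 [ 0.51000865 -0.25001697  0.29999367] [[0.94, -0.342, 0.0], [-0.342, -0.94, 0.0], [0.0, -0.0, -1.0]]
red [(0.56, [0.4505, -0.2068, 0.0004])]
yellow [(0.82, [0.492, -0.3305, -0.0032])]
green [(0.54, [0.5965, -0.2755, 0.0026])]
blue [(0.87, [0.5419, -0.178, 0.0013])]
0 red mat z 0.0027 n 288 top 0.0404 [ 0.4506 -0.207   0.0362]
0 yellow mat z 0.365 n 277 top 0.0481 [ 0.4935 -0.3265  0.0398]
0 green mat z 0.0023 n 290 top 0.0558 [ 0.592  -0.2733  0.0446]
0 blue mat z 0.3724 n 1216 top 0.3775 [ 0.5241 -0.1867  0.2666]
1 red mat z 0.0029 n 254 top 0.0404 [ 0.4545 -0.2095  0.0352]
1 yellow mat z 0.4005 n 2618 top 0.4138 [ 0.5056 -0.3157  0.345 ]
1 green mat z 0.0026 n 315 top 0.0561 [ 0.5978 -0.2759  0.0487]
1 blue mat z 0.3954 n 2241 top 0.4126 [ 0.5422 -0.1962  0.3237]
```

View pics/both.png

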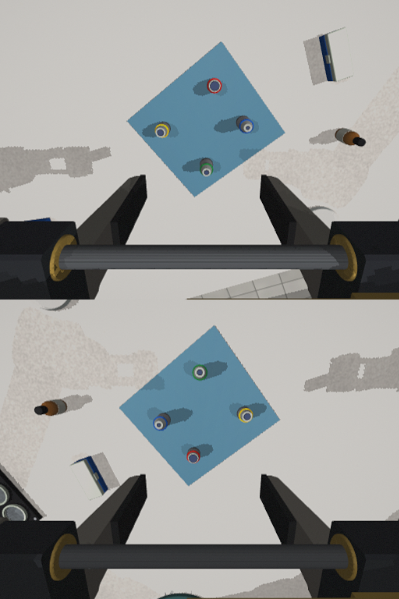

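```bash
cat >> h.py <<'E'
def top_centre(w,c,H):
    z=w[...,2]; c=np.array(c)
    for _ in range(3):
        m=(np.hypot(w[...,0]-c[0],w[...,1]-c[1])<.014)&(abs(z-H-.003)<.004)
        q=w[m]; c=(q[:,:2].max(0)+q[:,:2].min(0))/2 if len(q) else c
    return c,q[:,:2].mean(0),np.median(q[:,2]),len(q)
H=dict(red=.036,yellow=.044,green=.052,blue=.060)
E
python3 - <<'E'
from h import *
np.set_printoptions(precision=4,suppress=True)
_,t=cloud("top"); _,sd=cloud("side")
for n in OBJ:
    for k,w in enumerate([np.load("mat0.npy"),np.load("mat1.npy"),t,sd]): print(n,k,*top_centre(w,OBJ[n],H[n]))
q=solver.inverse_kinematics([.54,.235,.30],down(99)); print(q)
for k in (0,1):
    q=np.array(q); q[6]+= k*np.pi*(-1 if q[6]>0 else 1); env.goto_joints(q); env.pause(.3)
    p,w=cloud(); np.save(f"rack{k}.npy",w); np.save(f"rackp{k}.npy",p); cv2.imwrite(f"pics/rack{k}.png",p[:,:,::-1])
    for f in (tip_of,search_frame): print(k,[(round(r["score"],2),np.round(r["at"],4).tolist()) for r in f("wrist","cup_1")])
    hsv=cv2.cvtColor(p,cv2.COLOR_RGB2HSV); wh=(hsv[...,2]>110)&(hsv[...,1]<60)
    for c in CUP:
        c=np.array(c)
        for _ in range(5):
            m=wh&(np.hypot(w[...,0]-c[0],w[...,1]-c[1])<.028)&(w[...,2]<.03); c=w[m][:,:2].mean(0)
        print("cup",k,c,m.sum(),np.percentile(w[m][:,2],[5,50,95]))
print(env.sense()["t"])
E
```

```text
red 0 [ 0.4508 -0.207 ] [ 0.4506 -0.207 ] 0.039004850018944326 183
red 1 [ 0.4522 -0.2085] [ 0.4527 -0.2084] 0.03904117067968221 149
red 2 [ 0.4535 -0.2068] [ 0.4528 -0.2065] 0.039844245353485686 86
red 3 [ 0.4522 -0.2094] [ 0.4522 -0.2099] 0.039197524649217774 114
yellow 0 [ 0.495  -0.3293] [ 0.495  -0.3288] 0.04666060989098608 140
yellow 1 [ 0.4968 -0.3303] [ 0.4971 -0.3302] 0.0467465816832687 150
yellow 2 [ 0.4978 -0.3297] [ 0.4973 -0.3295] 0.04793870156218283 72
yellow 3 [ 0.4969 -0.3318] [ 0.4963 -0.332 ] 0.04727783278444331 124
green 0 [ 0.5964 -0.2743] [ 0.5959 -0.2744] 0.05449269491089957 112
green 1 [ 0.5977 -0.2761] [ 0.5978 -0.2759] 0.054770730200563 151
green 2 [ 0.604  -0.2676] [ 0.604  -0.2676] 0.05214479677684425 1
green 3 [ 0.5978 -0.2773] [ 0.5974 -0.2775] 0.05513362237938563 82
blue 0 [ 0.5375 -0.1759] [ 0.5372 -0.1762] 0.06267789097038262 109
blue 1 [ 0.539  -0.1773] [ 0.5393 -0.1775] 0.06254005071364543 114
blue 2 [ 0.5396 -0.1757] [ 0.5394 -0.1754] 0.0643334837026468 58
blue 3 [ 0.5394 -0.1779] [ 0.5392 -0.1786] 0.06245094037943538 60
[ 0.3134  0.5285 -1.1011  1.
[... 280 characters left out ...]
079, 0.2297, 0.0136])]
cup 0 [0.6263 0.2461] 283 [0.0135 0.0182 0.02  ]
cup 0 [0.5681 0.2369] 321 [0.0139 0.0184 0.0201]
cup 0 [0.5122 0.229 ] 783 [0.0133 0.0153 0.0198]
cup 0 [0.4554 0.2183] 912 [0.0134 0.0153 0.0199]
1 [(0.77, [0.6278, 0.2492, 0.0136]), (0.68, [0.5706, 0.2366, 0.0088]), (0.66, [0.5102, 0.2277, 0.0096]), (0.56, [0.4542, 0.2251, 0.0181])]
1 [(0.86, [0.4564, 0.2234, 0.0172]), (0.85, [0.5729, 0.2371, 0.0148]), (0.73, [0.5103, 0.2305, 0.0125]), (0.57, [0.6321, 0.2473, 0.0139])]
cup 1 [0.6275 0.2464] 387 [0.0135 0.0185 0.0203]
cup 1 [0.5694 0.2358] 348 [0.0128 0.0184 0.0203]
cup 1 [0.5121 0.2285] 696 [0.0134 0.0154 0.0199]
cup 1 [0.4556 0.2177] 651 [0.0137 0.0155 0.0199]
14.5833
```

View pics/rack0.png

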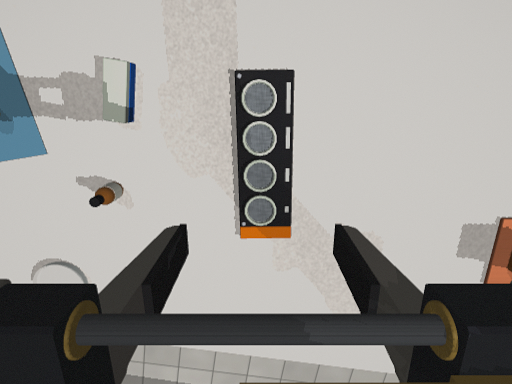

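Rack view: cup_1 is nearest the orange end at (260,210), and cup_4 is at (259,97) beside the longest bar. The floors are at about 15.3 mm and the rims at about 19.7 mm. The objective tops are at 39, 47, 55 and 63 mm, which agrees with the text. I'll move red first.

```bash
cat >> h.py <<'E'
POS=dict(red=(.4516,-.2078),yellow=(.4960,-.3296),green=(.5970,-.2752),blue=(.5383,-.1767))
CUPS=dict(red=(.6272,.2464),yellow=(.569,.2365),green=(.512,.2283),blue=(.4555,.2183))
OFF=dict(red=.0075,yellow=.0085,green=.0105,blue=.014)   # TCP above the objective's underside
MAT,FLOOR,UP=.003,.0152,.17
def fz(): return np.mean([(env.pause(.02),env.sense()["wrist_force"][2])[1] for _ in range(4)])
def pick(n):
    x,y=POS[n]; effector.release()
    env.reach([x,y,UP],down(70)); z=MAT+OFF[n]
    env.movel([x,y,z+.03],rate=.15); env.movel([x,y,z],rate=.05); env.pause(.15)
    effector.grasp(15); env.pause(.2); s=env.sense(); print(n,"width",s["gripper_width"],"F",s["grasp_force"])
    if s["gripper_width"]<.02: raise SystemExit("missed")
    env.movel([x,y,z+.02],rate=.05); env.movel([x,y,UP],rate=.15)
    print("held",env.sense()["gripper_width"],env.sense()["t"])
def place(n):
    x,y=CUPS[n]; env.reach([x,y,UP],down(99)); z=FLOOR+OFF[n]
    env.movel([x,y,z+.03],rate=.15); env.movel([x,y,z+.0015],rate=.04); env.pause(.2); f0=fz(); zz=z+.0015
    for _ in range(8):
        zz-=.0004; env.movel([x,y,zz],rate=.02); f=fz()
        if f-f0>1.2: break
    print("contact TCP dz",zz-z,"df",f-f0,"width",env.sense()["gripper_width"])
    effector.release(); env.pause(.1); env.movel([x,y,zz+.06],rate=.1); env.movel([x,y,UP],rate=.2); print("t",env.sense()["t"])
E
python3 - <<'E'
from h import *
pick("red"); place("red")
p,w=cloud("side"); cv2.imwrite("pics/s1.png",cv2.resize(p[90:190,130:270,::-1],None,fx=4,fy=4))
print(search_frame("side","objective_red"),tip_of("side","objective_red"),env.sense()["wrist_force"])
for n in OBJ: print(n,*top_centre(w,POS[n],H[n]))
E
```

```text
red width 0.02598912901449488 F 14.99995842576027
held 0.025862456471275132 22.1083
contact TCP dz -0.0005000000000000039 df 3.633123378163839 width 0.02572688896621669
t 30.025
[{'at': [0.5332, -0.1881, 0.0472], 'score': 0.49}] [{'at': [0.6251, 0.246, 0.015], 'score': 0.59}] [ 0.41759626 -1.09389279 -0.07698293]
red [ 0.4516 -0.2078] [nan nan] nan 0
yellow [ 0.49686701 -0.33207058] [ 0.49639569 -0.33212244] 0.0473517674018229 127
green [ 0.59801579 -0.27698103] [ 0.59723578 -0.27743023] 0.05498964062840078 84
blue [ 0.53959813 -0.1777196 ] [ 0.53914702 -0.17856821] 0.0626090016178909 58h.py:22: RuntimeWarning: Mean of empty slice.
  return c,q[:,:2].mean(0),np.median(q[:,2]),len(q)
  ret = um.true_divide(
  return _methods._mean(a, axis=axis, dtype=dtype,
  ret = ret.dtype.type(ret / rcount)
```

View pics/s1.png

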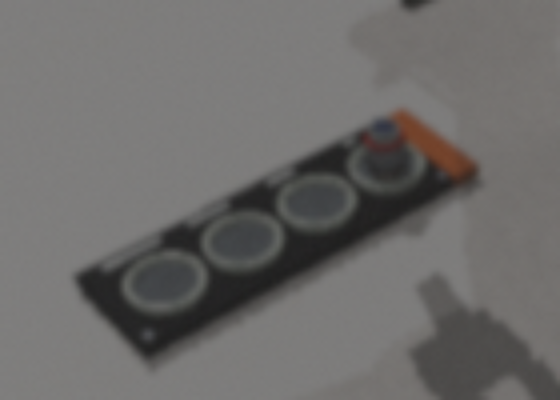

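Red stands upright in cup_1, next to the orange end (crop pixel (385,150)), and the other three haven't moved. I'll carry on with yellow, then green and blue.

Run:
```python
from h import *
pick("yellow"); place("yellow")
p,w=cloud("side"); cv2.imwrite("pics/s2.png",cv2.resize(p[90:190,130:270,::-1],None,fx=4,fy=4))
for n in ("red","yellow"): print(n,*top_centre(w,CUPS[n],H[n]+.012))
```

```text
yellow width 0.025906580371055192 F 14.999993294477463
held 0.026085244713202206 37.25
contact TCP dz -0.0005000000000000039 df 3.535980106051425 width 0.02600655837604183
t 45.425
red [0.62747327 0.24426731] [0.62704447 0.24247224] 0.05051730506000207 41
yellow [0.57031526 0.23470159] [0.57032019 0.2336475 ] 0.05813743789839154 35
```

View pics/s2.png

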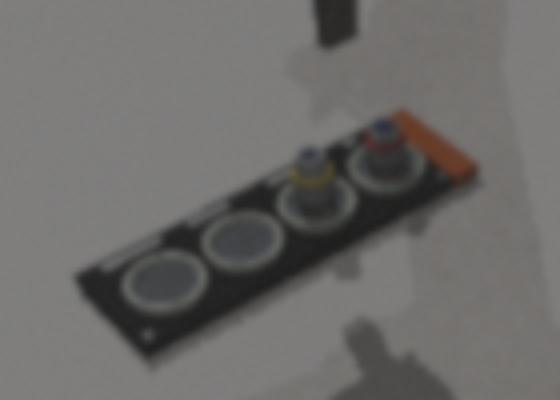

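Yellow stands upright in cup_2 (crop (314,185)), and red hasn't moved at (385,150).

Run:
```python
from h import *
for n in ("green","blue"):
    pick(n); place(n)
env.movel([.4555,.2183,.26],rate=.2)
p,w=cloud("side"); cv2.imwrite("pics/s3.png",cv2.resize(p[90:250,130:310,::-1],None,fx=3.5,fy=3.5))
for n in OBJ: print(n,*top_centre(w,CUPS[n],H[n]+.012))
for n in("oil_bottle","slide_box"): print(n,tip_of("side",n))
print(env.sense()["t"])
```

```text
green width 0.02621454403925932 F 14.999891817569733
held 0.025800371254008445 52.25
contact TCP dz -0.0005000000000000039 df 3.14976135884059 width 0.02599514605177347
t 60.2
blue width 0.025877638828337945 F 14.992954283952713
held 0.026352109613447396 66.5667
contact TCP dz -0.0005000000000000039 df 4.5668621800357645 width 0.025979370845738085
t 74.125
red [0.62739266 0.24403792] [0.62738009 0.24275003] 0.05081683996597636 38
yellow [0.57065763 0.23398078] [0.57021228 0.23313168] 0.05866922726962964 35
green [0.51373703 0.22599722] [0.51347534 0.22523506] 0.06631104723170334 33
blue [0.4565297  0.21665255] [0.45703034 0.21535879] 0.07372765764948874 29
oil_bottle [{'at': [0.6341, 0.0092, -0.0007], 'score': 0.49}]
slide_box [{'at': [0.4838, 0.0188, 0.0035], 'score': 0.61}]
74.875
```

View pics/s3.png

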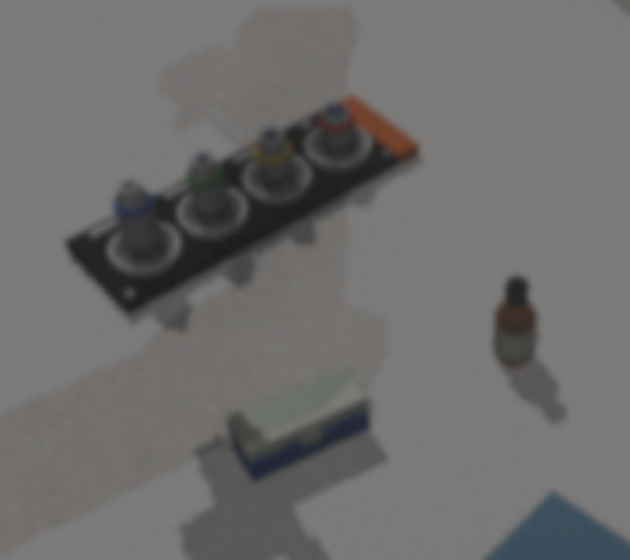

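All four stand upright in order from the orange end: red (337,130), yellow (274,160), green (207,190) and blue (136,220). Their tops are at the expected heights for standing on the cup floors. The bottle and the slide box are where they were.

```bash
python3 -c "
from h import *
print(workorder.finish_job())"
```

```text
the job is handed in; nothing more can be done
None
```

The job is handed in at about 75 s: red, yellow, green and blue stand upright in cups 1 to 4 from the orange end, and the oil bottle and slide box were not touched.

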